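# Change the batch on the bow-drying rail

## Robot

A 7-joint arm with a two-finger parallel gripper is mounted at the origin on the work surface. World frame = base frame: x ahead of the robot, y to its left, z up, the work surface at z = 0. Lengths are in m, angles in rad, forces in N, time in s.
With the tool pointing down it reaches from about 0.35 to 0.9 m from the base axis. Payload 8.1 kg.
Tool frame: the origin (TCP) lies on the centre line of the jaws, within the pads' length; the fingertips stand 11 mm ahead of it and the grasp point (between the pads) lies 8 mm behind it (arm.nose_length is the distance from the TCP to the fingertips, in m); z points along the fingers, y is the line along which they close (so a half turn about z gives the same grasp; the last joint's range is limited). The gripper opens to 92 mm and grips with 3 to 60 N. Pads are 19 mm wide; open, the fingers measure 130 mm over their backs; the gripper's body (75 mm by 190 mm) begins 47 mm behind the grasp point.
Start: joints at [-1.28, 0.434, 0.025, 1.573, -0.012, 1.134, -0.075], TCP at [0.24, 0.577, 0.238] pointing down, gripper open.
Joint ranges: [-2.62, 2.62], [-0.44, 2.09], [-1.27, 1.32], [0.08, 2.57], [-1.32, 4.46], [0.12, 2], [-2.74, 2.74]. Speed limits (rad/s): [2.22, 2.22, 3.01, 3.01, 3.14, 3.14, 3.14].

## Interface

Orientations are given as a rotation vector (axis times angle).
In Python, from cell import arm gives the robot as it stands.
- The arm moves only by the tool jog_arm, never from a script. Its argument "moves" is a list of rows, each a list of 4 numbers: the shift along the tool's x, y, z in m, then the turn about the tool's z in rad. In form: [[tx, ty, tz, spin], ...]. A call has 1 to 20 rows; each row is the pose to reach, as a shift and turn from the pose commanded when the call began, along the tool's axes at that moment; what a row does not reach only later rows make up. A row lasts 1/8 s, in which the tool goes at most 62.5 mm and 10.7 degrees, less where a joint would pass 70% of its speed; a pose out of reach is approached as far as the arm can. A call with a gripper value outside its range is refused whole. "hand" is the finger opening in m, from 0 to 0.0918, set as the call begins (left out, the last holds). The fingers move at their own pace and stop on an object; "newtons" is the grip in N (left out, the last holds). Time passes only in rows, so rows that repeat a pose let the fingers close. It gives the time, the measured TCP pose, the force, the opening and the grip force at its end, in the units of the state.
- arm.observe(): the state, without advancing time (a new reading comes with each control period).
- arm.get_image(name): name is "side" or "top"; returns a dict with "color" (480x640x3 uint8, red, green, blue), "z_map" (480x640 float32, m along the optical axis (not along the pixel's ray), 0 where there is no reading), "fx", "fy", "cx", "cy" (pixels), "k1" (the pictures are not rectified: a ray, as slopes to the right and down, at radius r is drawn at 1 + k1 r^2 times it, then the intrinsics apply), "rvec" (rotation vector, rad) and "tvec" (3), from world to camera coordinates, as OpenCV has them. Camera axes: x right, y down, z forward; pixel columns grow to the right and rows downward; lengths in m; the calibration is good to about 2 mm. A picture is of the moment at which its call begins.
- arm.sign_off(): hands the job in; it is judged then, once.
The state is a dict: "clock": time; "joints": joint angles; "dq": joint speeds; "joint_efforts": joint torques, N m; "position": TCP position; "ee_rot": TCP orientation; "force": force on the tool from outside, world axes, zero at the start; "ft_torque": the same for the moment, N m; "width": opening from 0.0 (shut) to 1.0 (fully open); "gripper_force": force on a finger pad.
Only numpy, scipy, OpenCV 4.12 (cv2) and the standard library are available. Lean on these libraries where they do the work, as an engineer would, in place of code of your own. Each camera call takes 0.05 s, during which the arm holds its last target. There are 200 camera calls.

## Task

Change over the drying rail: first stop the warm air by pressing the sprung knob down and turning it to the bar mark, where it springs back up. Then lift every dry bow that hangs on the rail into the tray, standing on its feet, and hang every freshly oiled bow that stands on the bench astride the rail, legs down and with a clear gap between neighbours; when the rail is loaded, press the knob down again, turn it to the single-dot mark and let it spring up. Leave the oil tin, the brush and the offcut alone.

Things in the scene. Friction and masses are not known exactly. Their poses are not given: they have to be found in the camera images.
- bow1: U-shaped bow of bent plywood with steel-shod feet, 64 mm over the legs (x), 56 mm wide (y), 85 mm high, wall 6 mm. Origin: centre of the underside, level with the feet; z up to the crown. Inside: 52 mm between the legs; crown underside 78 mm above the feet, flat for 20 mm, then sloping to the legs. Legs flat outside up to 65 mm. 110 g. Oiled: stands on the bench at the start; may be absent.
- bow2: U-shaped bow of bent plywood with steel-shod feet, 64 mm over the legs (x), 56 mm wide (y), 85 mm high, wall 6 mm. Origin: centre of the underside, level with the feet; z up to the crown. Inside: 52 mm between the legs; crown underside 78 mm above the feet, flat for 20 mm, then sloping to the legs. Legs flat outside up to 65 mm. 110 g. Oiled: stands on the bench at the start; may be absent.
- bow3: U-shaped bow of bent plywood with steel-shod feet, 64 mm over the legs (x), 56 mm wide (y), 85 mm high, wall 6 mm. Origin: centre of the underside, level with the feet; z up to the crown. Inside: 52 mm between the legs; crown underside 78 mm above the feet, flat for 20 mm, then sloping to the legs. Legs flat outside up to 65 mm. 110 g. Oiled: stands on the bench at the start; may be absent.
- bow4: U-shaped bow of bent plywood with steel-shod feet, 64 mm over the legs (x), 56 mm wide (y), 85 mm high, wall 6 mm. Origin: centre of the underside, level with the feet; z up to the crown. Inside: 52 mm between the legs; crown underside 78 mm above the feet, flat for 20 mm, then sloping to the legs. Legs flat outside up to 65 mm. 110 g. Oiled: stands on the bench at the start; may be absent.
- dry1: U-shaped bow of bent plywood with steel-shod feet, 64 mm over the legs (x), 56 mm wide (y), 85 mm high, wall 6 mm. Origin: centre of the underside, level with the feet; z up to the crown. Inside: 52 mm between the legs; crown underside 78 mm above the feet, flat for 20 mm, then sloping to the legs. Legs flat outside up to 65 mm. 110 g. Dry: hangs on the rail at the start; may be absent.
- dry2: U-shaped bow of bent plywood with steel-shod feet, 64 mm over the legs (x), 56 mm wide (y), 85 mm high, wall 6 mm. Origin: centre of the underside, level with the feet; z up to the crown. Inside: 52 mm between the legs; crown underside 78 mm above the feet, flat for 20 mm, then sloping to the legs. Legs flat outside up to 65 mm. 110 g. Dry: hangs on the rail at the start; may be absent.
- rail: Green drying stand, fixed: slotted plinth 120 (x) x 420 (y) x 18 mm high, two posts 22 x 18 mm, 136 mm high, at y = +-190 mm, between them a round plastic-sleeved bar along y, 20 mm in diameter, its axis 110 mm above the bench. Origin: centre of the underside.
- rail_mid (a point): Middle of the round bar, on its axis; y runs along the bar, z up. The bar is free from y = -180 to +180 mm. A hanging bow has its feet 68 mm below this point.
- tray: Low wooden tray, fixed, 160 (x) x 170 (y) x 15 mm high, walls and floor 5 mm. Origin: centre of the underside. Room for two bows side by side along y.
- control: Grey control box, fixed, 120 x 120 x 70 mm high; on top, at the centre, a black knob on a vertical axis, and white marks 44 mm from the axis. Origin: centre of the underside. Angles counter-clockwise from above, from its x axis: bar mark (air off) +40 degrees, single dot (half) 0, double dot (full) -40 degrees.
- knob_turn (a joint): Turn of the knob, clockwise from above: 0 rad = bar mark (off), 0.70 = single dot, 1.40 = double dot (where it stands at the start). It is locked at each mark with about 0.06 rad of play unless pressed down; released between marks it stays down.
- knob_press (a joint): How far the knob is pressed down: 0 m = up (locked), 0.007 = fully down (about 9 N). It turns once pressed by more than 5 mm.
- knob_grip (a point): On the knob's axis, where to grip it: the knob is a bar 44 mm long, 14 mm wide and 24 mm high on a disc 48 mm in diameter; this point lies 20 mm above the disc and 4 mm under the top of the bar. x runs along the bar towards its pointer, y across it.
- knob_pointer (a point): Tip of the knob's white pointer, 30 mm from the axis.
- oil_tin: Bystander: steel oil tin, 70 mm across, 110 mm high; origin at the centre of its underside.
- brush: Bystander: oiling brush, 170 mm long, lying along its x axis; origin under its middle.
- offcut: Bystander: dark wood offcut 45 x 140 x 30 mm; origin under its centre.
Mind the look-alikes: they are no part of the job. Leave any green, pink or purple look-alike of the dry2 alone.

How it is judged:
On the way, in this order (a step that is already met when the one before it is completed fails the run):
1. the air is off: knob at the bar mark and sprung up (value of joint knob_turn between -0.12 and 0.12 rad and value of joint knob_press below 0.002 m), for 0.2 s.
2. with the air still off, every dry bow stands in the tray and every oiled bow hangs on the rail, apart from its neighbours (all of step 1 and x of bow1 in the frame of rail_mid between -0.03 and 0.03 m and y of bow1 in the frame of rail_mid between -0.16 and 0.16 m and z of bow1 in the frame of rail_mid between -0.08 and -0.056 m and angle between each of bow1, bow2, bow3, bow4's own z axis and vertical below 0.35 rad and angle between the y axis of each of bow1, bow2, bow3, bow4 and the y axis of rail_mid, either way round below 0.35 rad and linear speed of each of bow1, bow2, bow3, bow4, dry1, dry2 below 0.03 m/s and angular speed of each of bow1, bow2, bow3, bow4, dry1, dry2 below 0.3 rad/s and x of bow2 in the frame of rail_mid between -0.03 and 0.03 m and y of bow2 in the frame of rail_mid between -0.16 and 0.16 m and z of bow2 in the frame of rail_mid between -0.08 and -0.056 m and x of bow3 in the frame of rail_mid between -0.03 and 0.03 m and y of bow3 in the frame of rail_mid between -0.16 and 0.16 m and z of bow3 in the frame of rail_mid between -0.08 and -0.056 m and x of bow4 in the frame of rail_mid between -0.03 and 0.03 m and y of bow4 in the frame of rail_mid between -0.16 and 0.16 m and z of bow4 in the frame of rail_mid between -0.08 and -0.056 m and x of dry1 in the frame of tray between -0.06 and 0.06 m and y of dry1 in the frame of tray between -0.07 and 0.07 m and z of dry1 in the frame of tray between 0 and 0.012 m and angle between each of dry1, dry2's own z axis and vertical below 0.15 rad and x of dry2 in the frame of tray between -0.06 and 0.06 m and y of dry2 in the frame of tray between -0.07 and 0.07 m and z of dry2 in the frame of tray between 0 and 0.012 m and horizontal distance between bow1 and bow2 above 0.061 m and horizontal distance between each of bow1, bow2 and bow3 above 0.061 m and horizontal distance between each of bow1, bow2, bow3 and bow4 above 0.061 m), for 0.2 s.
3. the knob is at the single dot and sprung up (value of joint knob_turn between 0.58 and 0.82 rad and value of joint knob_press below 0.002 m), for 0.2 s.
At the end, for the whole second after the job is handed in: Knob within 0.12 rad of the single dot and up; oiled bows astride the bar, feet 56 to 80 mm below its axis, within 160 mm of its middle, tilted and turned under 0.35 rad, centres over 61 mm apart; dry bows upright (0.15 rad) on the tray floor; all at rest; bystanders moved under 3 cm (all of step 3 and x of bow1 in the frame of rail_mid between -0.03 and 0.03 m and y of bow1 in the frame of rail_mid between -0.16 and 0.16 m and z of bow1 in the frame of rail_mid between -0.08 and -0.056 m and angle between each of bow1, bow2, bow3, bow4's own z axis and vertical below 0.35 rad and angle between the y axis of each of bow1, bow2, bow3, bow4 and the y axis of rail_mid, either way round below 0.35 rad and linear speed of each of bow1, bow2, bow3, bow4, dry1, dry2 below 0.03 m/s and angular speed of each of bow1, bow2, bow3, bow4, dry1, dry2 below 0.3 rad/s and x of bow2 in the frame of rail_mid between -0.03 and 0.03 m and y of bow2 in the frame of rail_mid between -0.16 and 0.16 m and z of bow2 in the frame of rail_mid between -0.08 and -0.056 m and x of bow3 in the frame of rail_mid between -0.03 and 0.03 m and y of bow3 in the frame of rail_mid between -0.16 and 0.16 m and z of bow3 in the frame of rail_mid between -0.08 and -0.056 m and x of bow4 in the frame of rail_mid between -0.03 and 0.03 m and y of bow4 in the frame of rail_mid between -0.16 and 0.16 m and z of bow4 in the frame of rail_mid between -0.08 and -0.056 m and x of dry1 in the frame of tray between -0.06 and 0.06 m and y of dry1 in the frame of tray between -0.07 and 0.07 m and z of dry1 in the frame of tray between 0 and 0.012 m and angle between each of dry1, dry2's own z axis and vertical below 0.15 rad and x of dry2 in the frame of tray between -0.06 and 0.06 m and y of dry2 in the frame of tray between -0.07 and 0.07 m and z of dry2 in the frame of tray between 0 and 0.012 m and horizontal distance between bow1 and bow2 above 0.061 m and horizontal distance between each of bow1, bow2 and bow3 above 0.061 m and horizontal distance between each of bow1, bow2, bow3 and bow4 above 0.061 m); the robot touches nothing.
It fails at once if the oil tin is moved more than 3 cm (distance of oil_tin from where it was at the start of the episode above 0.03 m).
It fails at once if the brush is moved more than 3 cm (distance of brush from where it was at the start of the episode above 0.03 m).
It fails at once if the offcut is moved more than 3 cm (distance of offcut from where it was at the start of the episode above 0.03 m).
Of bow1, bow2, bow3, bow4 only 3 to 4 are there at a start; the rules pass over those that are not, and their reading is None.
Of dry1, dry2 only 1 to 2 are there at a start; the rules pass over those that are not, and their reading is None.
At some moment in a run one of bow1, bow2, bow3, bow4 may be knocked a few centimetres aside while the robot is not near it.
It also fails if it takes over 208 s, if anything falls off the work surface, if the arm or the gripper's body presses on something with over 40 N, if the wrist force passes 120 N, or if a joint passes its speed limit or range.

## Working session

There is one attempt and no reset: what is moved stays moved. The work goes in short steps, Python scripts to look and compute and a tool call to move; the robot and the scene stay as the last step left them, time stands still between calls to the robot, and variables do not carry over. Pictures are saved under pics/ and viewed, at most 14 in all, crops included, and the job is handed in when it is done.

Besides the shell and the picture viewer there is one more tool, called after ">>>" as name(argument=value, ...) on one line, values as JSON. jog_arm: Moves the arm, as the interface text tells. Its arguments: {"type":"object","properties":{"moves":{"type":"array"},"hand":{"type":"number"},"newtons":{"type":"number"}},"required":["moves"]}

```bash
mkdir -p pics; ls
cat > h.py <<'E'
import numpy as np, cv2
from cell import arm
from scipy.spatial.transform import Rotation as R
def shot(n,save=None):
    d=arm.get_image(n)
    if save: cv2.imwrite('pics/'+save+'.png',d['color'][:,:,::-1])
    K=np.array([[d['fx'],0,d['cx']],[0,d['fy'],d['cy']],[0,0,1]])
    u,v=np.meshgrid(np.arange(640.),np.arange(480.))
    p=cv2.undistortPoints(np.stack([u.ravel(),v.ravel()],1)[:,None],K,np.array([d['k1'],0,0,0,0]))[:,0]
    z=d['z_map'].ravel()
    c=np.c_[p*z[:,None],z]
    w=(c-np.ravel(d['tvec']))@R.from_rotvec(np.ravel(d['rvec'])).as_matrix()
    w[z==0]=np.nan
    d['W']=w.reshape(480,640,3)
    return d
E
python3 - <<'E'
from h import *
for n in('side','top'):
    d=shot(n,n+'0'); np.save(n+'0.npy',d['W'])
    print(n,d['fx'],d['k1'],d['tvec'],d['rvec'])
s=arm.observe();print(s)
E
```

```text
pics
side 520.5757561891297 -0.09252190096737077 [-0.5270644   0.25279959  1.10290956] [ 2.08074626 -0.56774182  0.27526892]
top 565.8508294162843 0.023514383845918887 [0.02631784 0.62785725 1.43417869] [ 2.11701881 -2.11883594  0.16944965]
{'clock': 0.1, 'joints': array([-1.27958723,  0.43517468,  0.02495681,  1.57397682, -0.01160566,
        1.13399425, -0.07506836]), 'dq': array([-0.00019843, -0.00190548,  0.00031278, -0.00217282, -0.00042834,
        0.00026438, -0.00031915]), 'joint_efforts': array([ 2.71552795e-03, -6.69122815e+01,  9.87879597e-01, -3.15145469e+01,
       -6.04897365e-02,  3.74064466e-02,  8.47850310e-05]), 'position': array([0.2396894 , 0.57674837, 0.23702129]), 'ee_rot': array([-6.14610806e-01, -3.08072182e+00,  2.19746709e-03]), 'force': array([ 0.08864587,  0.26741043, -0.69139228]), 'ft_torque': array([-0.01393773, -0.03788806, -0.00026904]), 'gripper_force': 0.0, 'width': 0.995979700480982}
```

View pics/top0.png

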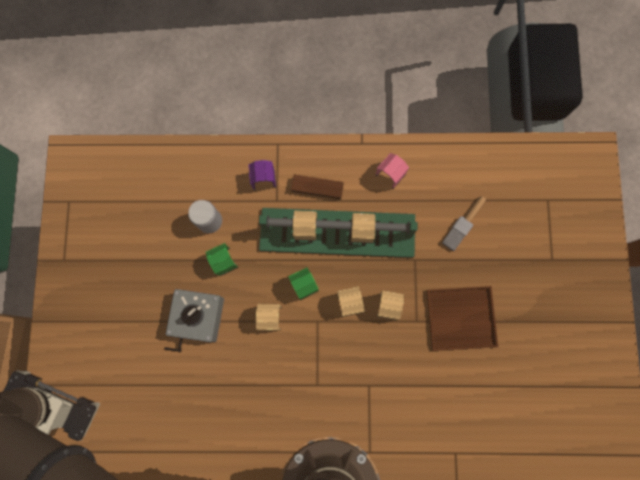

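View pics/side0.png

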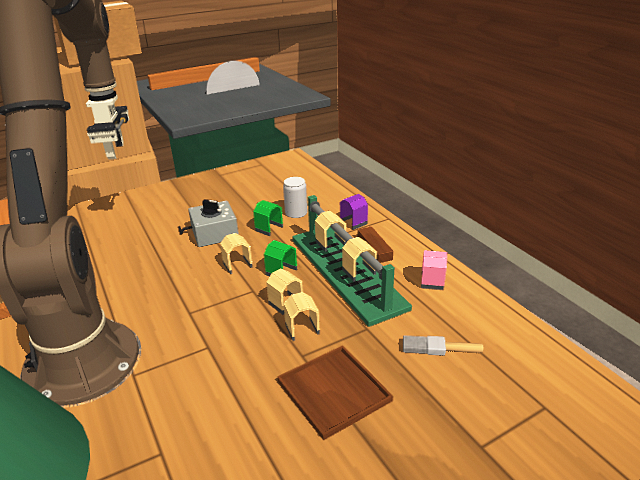

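The top view shows three pale oiled bows on the bench at (268,317), (350,301) and (391,305). Two dry bows hang on the rail at (304,224) and (363,227). The control is at (193,316), the tray at (461,319), and the green, purple and pink bows are look-alikes.

```bash
cat >> h.py <<'E'
def bowfit(W,win,zmin,zmax,col=None):
    u0,u1,v0,v1=win
    P=W[v0:v1,u0:u1].reshape(-1,3); m=(P[:,2]>zmin)&(P[:,2]<zmax)
    if col is not None: m&=col[v0:v1,u0:u1].reshape(-1)
    P=P[m]; (c,s,a)=cv2.minAreaRect((P[:,:2]*1000).astype(np.float32))
    return len(P),np.round(P.mean(0),4),np.round(np.median(P[:,2]),4),np.round(c,1),np.round(s,1),round(a,1)
def pale(d):
    hsv=cv2.cvtColor(d['color'],cv2.COLOR_RGB2HSV)
    return (hsv[...,2]>140)&(hsv[...,0]<28)&(hsv[...,0]>8)&(hsv[...,1]<160)
E
python3 - <<'E'
from h import *
d=shot('top');W=d['W']; col=d['color']
print('table',np.nanmedian(W[340:370,230:400,2]))
for n,win in dict(b1=(250,288,298,338),b2=(332,370,283,322),b3=(372,412,285,325)).items():
    for z in (.03,.065,.078): print(n,z,bowfit(W,win,z,.1))
for n,win in dict(d1=(288,322,205,245),d2=(346,382,207,245)).items():
    for z in (.1,.115): print(n,z,bowfit(W,win,z,.14))
print('posts/rail',bowfit(W,(255,420,205,262),.005,.15)); 
print('bar R',bowfit(W,(325,347,205,240),.1,.13)); print('bar L',bowfit(W,(278,291,205,240),.1,.13)); print('bar RR',bowfit(W,(380,404,205,240),.1,.13))
print('tray',bowfit(W,(415,508,275,362),.008,.03))
print('box',bowfit(W,(155,230,280,350),.06,.08))
print('knob',bowfit(W,(165,225,285,345),.085,.13)); print('disc',bowfit(W,(165,225,285,345),.074,.13))
g=[('green1',(200,240,242,280)),('green2',(285,322,265,303)),('tin',(180,228,195,238)),('offc',(285,348,172,203)),('purple',(243,280,155,192)),('pink',(372,415,150,188)),('brush',(435,495,190,255))]
for n,w in g: print(n,bowfit(W,w,.012,.13))
# knob image zoomed
cv2.imwrite('pics/knobc.png',cv2.resize(col[275:355,155:235,::-1],None,fx=6,fy=6,interpolation=cv2.INTER_CUBIC))
# white pixels on box
m=(col.min(2)>170); v,u=np.nonzero(m[285:345,165:222]); 
n,l,s,c=cv2.connectedComponentsWithStats(m[285:345,165:222].astype(np.uint8))
for i in range(1,n):
    if s[i,4]>1: print(s[i,4],np.round(c[i]+[165,285],1),np.round(np.nanmedian(W[285:345,165:222][l==i],0),4))
E
```

```text
table 0.0006298320687935473
b1 0.03 (558, array([0.4287, 0.1601, 0.0804]), np.float64(0.0822), array([429.9, 160.3]), array([55.7, 64. ]), 88.5)
b1 0.065 (548, array([0.4285, 0.1603, 0.0808]), np.float64(0.0824), array([429.5, 160.4]), array([55.7, 63.6]), 88.1)
b1 0.078 (376, array([0.4292, 0.1599, 0.0846]), np.float64(0.0846), array([428.6, 159.8]), array([55.8, 50.3]), 89.9)
b2 0.03 (576, array([ 0.4676, -0.052 ,  0.0791]), np.float64(0.0814), array([469.5, -52.5]), array([64.6, 58.6]), 12.0)
b2 0.065 (547, array([ 0.4685, -0.0517,  0.0803]), np.float64(0.0818), array([469.5, -52.3]), array([63.9, 58.3]), 12.1)
b2 0.078 (357, array([ 0.4693, -0.0512,  0.0844]), np.float64(0.0843), array([469.5, -51. ]), array([48.5, 58.5]), 16.2)
b3 0.03 (577, array([ 0.4581, -0.1554,  0.0787]), np.float64(0.0811), array([ 460.1, -156.1]), array([56.3, 64.2]), 80.4)
b3 0.065 (549, array([ 0.4591, -0.1558,  0.0802]), np.float64(0.0816), array([ 460. , -156.2]), array([56.1, 63.6]), 80.0)
b3 0.078 (358, array([ 0.4596, -0.1561,  0.0844]), np.float64(0.0842), array([ 459.6, -155.9]), array([56.9, 45.
[... 1544 characters left out ...]
)
green2 (577, array([0.5134, 0.0692, 0.0775]), np.float64(0.0812), array([512.5,  66.9]), array([75.1, 58.5]), 27.0)
tin (781, array([0.6866, 0.3253, 0.0936]), np.float64(0.1081), array([687.3, 330.9]), array([67.3, 75.8]), 87.2)
offc (889, array([0.7841, 0.0363, 0.0299]), np.float64(0.0303), array([786.1,  36.3]), array([140. ,  47.5]), 81.0)
purple (547, array([0.811 , 0.1833, 0.076 ]), np.float64(0.0806), array([813.9, 180. ]), array([58.5, 76. ]), 6.2)
pink (578, array([ 0.8213, -0.1702,  0.0754]), np.float64(0.08), array([ 824.3, -169.8]), array([64.8, 60.3]), 49.8)
brush (659, array([ 0.675 , -0.3593,  0.0188]), np.float64(0.0187), array([ 681.8, -376. ]), array([ 59.8, 171.9]), 52.9)
```

View pics/knobc.png

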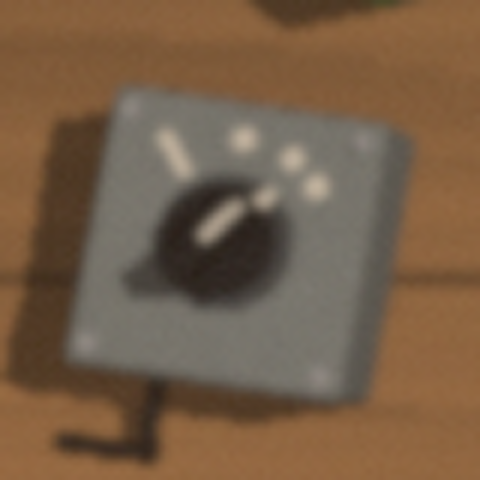

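The crop shows the bar mark at upper left, the single dot at (245,138) and the double dots at right. The pointer aims at the double dot, so the box yaw is about -8°.

```bash
cat >> h.py <<'E'
def to(x,y,z,yaw):
    """shift in tool axes + spin to bring TCP to x,y,z with tool y (closing line) at yaw deg (mod 180)"""
    s=arm.observe(); M=R.from_rotvec(s['ee_rot']).as_matrix()
    sh=M.T@(np.array([x,y,z])-s['position'])
    cur=np.degrees(np.arctan2(M[1,1],M[0,1])); dy=(yaw-cur+90)%180-90
    print('shift',np.round(sh,4),'spin',round(-np.radians(dy),4),'cur yaw',round(cur,1),'tilt',round(float(np.degrees(np.arccos(-M[2,2]))),2))
E
python3 - <<'E'
from h import *
d=shot('top');W=d['W']; col=d['color'].astype(int)
for z in (.088,.093,.096): print('knob',bowfit(W,(165,225,285,345),z,.13))
k=W[285:345,165:225,2]; print(np.nanpercentile(k,[95,98,99.5]))
m=((col.min(2)>125)&(np.arange(640)[None]>165)&(np.arange(640)[None]<222)&(np.arange(480)[:,None]>288)&(np.arange(480)[:,None]<342)).astype(np.uint8)
n,l,s,c=cv2.connectedComponentsWithStats(m)
for i in range(1,n): print(s[i,4],np.round(c[i],1),np.round(np.nanmean(W[l==i],0),4))
m=((col[...,0]<105)&(col[...,0]>col[...,2]*1.4)); m[:275]=0;m[362:]=0;m[:,:415]=0;m[:,508:]=0
P=W[m]; print('tray',len(P),cv2.minAreaRect((P[:,:2]*1000).astype(np.float32)),np.median(P,0))
n,l,s,c=cv2.connectedComponentsWithStats(m.astype(np.uint8)); i=1+np.argmax(s[1:,4]); P=W[l==i]; print(cv2.minAreaRect((P[:,:2]*1000).astype(np.float32)))
P=P[P[:,2]>.0125]; print('rim',cv2.minAreaRect((P[:,:2]*1000).astype(np.float32)),np.nanmax(P[:,2]))
to(.4333,.351,.13,42)
E
```

```text
knob (179, array([0.434 , 0.3501, 0.102 ]), np.float64(0.1054), array([433.6, 352.5]), array([44.7, 44.7]), 82.1)
knob (122, array([0.4335, 0.351 , 0.1076]), np.float64(0.1083), array([436., 349.]), array([14.9, 50.9]), 43.1)
knob (118, array([0.4336, 0.3512, 0.1081]), np.float64(0.1085), array([433.5, 351.7]), array([14.9, 43.5]), 43.1)
[0.08772935 0.10730301 0.11205017]
29 [183.6 300. ] [0.4725 0.376  0.071 ]
18 [195.1 297.7] [0.478  0.3461 0.0726]
16 [203.5 301. ] [0.4698 0.3246 0.0696]
16 [207.2 305.6] [0.4579 0.3144 0.0711]
5 [198.8 307.4] [0.4523 0.332  0.0879]
7 [190.7 311.7] [0.4402 0.3463 0.1112]
2 [169.  331.5] [0.3926 0.4098 0.0697]
1 [208. 337.] [0.3786 0.3085 0.0759]
tray 4217 ((nan, nan), (0.0, 0.0), 0.0) [nan nan nan]
((nan, nan), (0.0, 0.0), 0.0)
rim ((429.4287109375, -346.58441162109375), (157.77415466308594, 170.2349090576172), 3.3283917903900146) 0.02423975055958358
shift [-0.2654 -0.1342  0.1074] spin 0.4439 cur yaw 67.4 tilt 0.05
```

>>> jog_arm(moves=[[-0.053,-0.027,0,0.1],[-0.106,-0.054,0,0.2],[-0.159,-0.08,0.02,0.3],[-0.212,-0.107,0.04,0.4],[-0.25,-0.127,0.06,0.426],[-0.2654,-0.1342,0.08,0.426],[-0.2654,-0.1342,0.095,0.426],[-0.2654,-0.1342,0.095,0.426]], hand=0.06)

```text
clock: 1.2
position: [0.432, 0.352, 0.1417]
ee_rot: [-1.25, -2.881, 0.003]
force: [-1.1, -0.3, 0.5]
width: 0.652
gripper_force: 0.0
```

```bash
python3 -c "
from h import *
to(.4336,.3512,.1,43)"
```

```text
shift [-0.0017  0.0007  0.0417] spin 0.0017 cur yaw 43.1 tilt 0.13
```

>>> jog_arm(moves=[[-0.0017,0.0007,0.02,0],[-0.0017,0.0007,0.035,0],[-0.0017,0.0007,0.0415,0],[-0.0017,0.0007,0.0415,0]])

```text
clock: 1.7
position: [0.4347, 0.3509, 0.1011]
ee_rot: [-1.251, -2.881, 0.001]
force: [0.7, -0.5, -0.1]
width: 0.65
gripper_force: 0.0
```

>>> jog_arm(moves=[[0,0,0,0],[0,0,0,0],[0,0,0,0],[0,0,0,0],[0,0,0,0],[0,0,0,0]], hand=0.0, newtons=35)

```text
clock: 2.45
position: [0.4353, 0.3508, 0.1013]
ee_rot: [1.252, 2.881, 0.001]
force: [1.1, 0.7, 0.2]
width: 0.153
gripper_force: 35.0
```

Gripped, 14 mm wide. Pressing down.

>>> jog_arm(moves=[[0,0,0.003,0],[0,0,0.006,0],[0,0,0.0085,0],[0,0,0.0085,0],[0,0,0.0085,0]])

```text
clock: 3.08
position: [0.4354, 0.3508, 0.0941]
ee_rot: [1.252, 2.881, 0.002]
force: [-4.8, -3.9, 19.6]
width: 0.147
gripper_force: 35.0
```

>>> jog_arm(moves=[[0,0,0,-0.14],[0,0,0,-0.28],[0,0,0,-0.42],[0,0,0,-0.56],[0,0,0,-0.7],[0,0,0,-0.84],[0,0,0,-0.98],[0,0,0,-1.12],[0,0,0,-1.26],[0,0,0,-1.36],[0,0,0,-1.4],[0,0,0,-1.4],[0,0,0,-1.4]])

```text
clock: 4.7
position: [0.4353, 0.3508, 0.0941]
ee_rot: [-0.898, 3.009, 0.001]
force: [-3.8, -3.4, 20.0]
width: 0.151
gripper_force: 35.0
```

>>> jog_arm(moves=[[0,0,-0.003,0],[0,0,-0.006,0],[0,0,-0.0085,0],[0,0,-0.0085,0],[0,0,-0.0085,0]])

```text
clock: 5.32
position: [0.4353, 0.3507, 0.1012]
ee_rot: [-0.898, 3.01, 0.0]
force: [1.0, 1.1, 1.3]
width: 0.148
gripper_force: 35.0
```

>>> jog_arm(moves=[[0,0,0,0],[0,0,0,0],[0,0,0,0],[0,0,-0.02,0],[0,0,-0.05,0],[0,0,-0.1,0],[0,0,-0.14,0],[0,0,-0.14,0]], hand=0.04)

```text
clock: 6.32
position: [0.4363, 0.3519, 0.2445]
ee_rot: [-0.897, 3.005, 0.004]
force: [0.3, 1.1, -0.1]
width: 0.434
gripper_force: 0.0
```

Run:
```python
from h import *
d=shot('top');W=d['W']
for z in (.093,.096): print('knob',bowfit(W,(165,225,285,345),z,.12))
to(.663,.0645,.23,-2.4)
d=shot('side','side1')
cv2.imwrite('pics/kn1.png',cv2.resize(d['color'][180:300,150:310,::-1],None,fx=4,fy=4,interpolation=cv2.INTER_CUBIC))
```

```text
knob (69, array([0.4246, 0.3452, 0.1075]), np.float64(0.1092), array([424.6, 346.7]), array([23. , 18.6]), 28.8)
knob (64, array([0.4249, 0.3457, 0.1085]), np.float64(0.1096), array([424.7, 347. ]), array([23., 15.]), 32.2)
shift [-0.0332 -0.3644  0.0124] spin -0.9488 cur yaw 123.2 tilt 0.15
```

View pics/kn1.png

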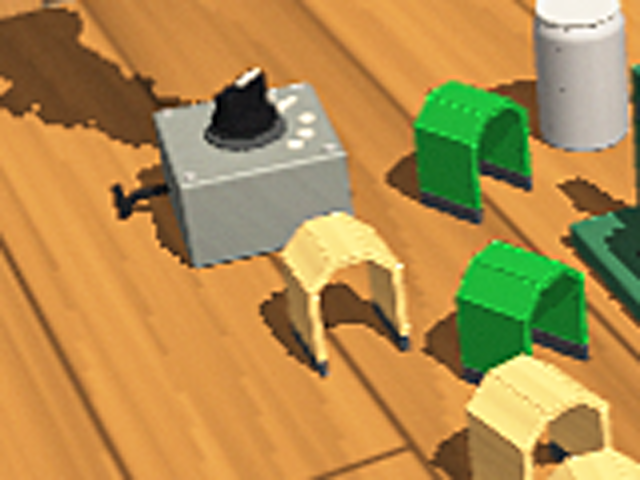

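Knob is up at the bar mark, with the pointer toward the bar. Now dry bow 1.

>>> jog_arm(moves=[[-0.003,-0.03,0,0.16],[-0.006,-0.06,0,0.32],[-0.009,-0.09,0,0.48],[-0.012,-0.12,0,0.64],[-0.015,-0.15,0,0.8],[-0.018,-0.18,0,0.96],[-0.021,-0.21,0,1.12],[-0.024,-0.24,0,1.28],[-0.027,-0.27,0,1.44],[-0.029,-0.3,0,1.6],[-0.031,-0.33,0,1.76],[-0.033,-0.355,0.005,1.92],[-0.033,-0.364,0.01,2.08],[-0.033,-0.364,0.012,2.193],[-0.033,-0.364,0.012,2.193]], hand=0.0918)

```text
clock: 8.3
position: [0.6613, 0.0641, 0.2272]
ee_rot: [-2.266, -2.174, 0.005]
force: [0.2, 0.5, -0.1]
width: 0.998
gripper_force: 0.0
```

```bash
python3 -c "
from h import *
to(.6628,.0640,.091,-2.4)"
```

```text
shift [1.000e-04 1.900e-03 1.362e-01] spin 0.0003 cur yaw -2.4 tilt 0.19
```

>>> jog_arm(moves=[[0,0.002,0.03,0],[0,0.002,0.06,0],[0,0.002,0.09,0],[0,0.002,0.115,0],[0,0.002,0.13,0],[0,0.002,0.136,0],[0,0.002,0.136,0]])

```text
clock: 9.18
position: [0.6643, 0.0642, 0.0934]
ee_rot: [2.267, 2.175, 0.0]
force: [0.6, 0.0, -0.1]
width: 0.998
gripper_force: 0.0
```

>>> jog_arm(moves=[[0,0,0,0],[0,0,0,0],[0,0,0,0],[0,0,0,0],[0,0,0,0],[0,0,0,0]], hand=0.0, newtons=20)

```text
clock: 9.93
position: [0.6645, 0.0643, 0.0936]
ee_rot: [2.267, 2.174, 0.001]
force: [-1.1, 0.7, 5.4]
width: 0.698
gripper_force: 20.0
```

>>> jog_arm(moves=[[0,0,-0.01,0],[0,0,-0.03,0],[0,0,-0.06,0],[0,0,-0.09,0],[0,0,-0.12,0],[0,0,-0.13,0],[0,0,-0.13,0]])

```text
clock: 10.8
position: [0.6642, 0.0642, 0.2233]
ee_rot: [2.268, 2.174, 0.001]
force: [-0.5, 0.6, -1.6]
width: 0.696
gripper_force: 20.0
```

```bash
python3 -c "
from h import *
to(.4315,-.3826,.22,3.3)"
```

```text
shift [-0.4562 -0.2137  0.0031] spin -0.0996 cur yaw -2.4 tilt 0.03
```

>>> jog_arm(moves=[[-0.02,-0.009,0,0],[-0.06,-0.028,0,-0.01],[-0.1,-0.047,0,-0.02],[-0.14,-0.066,0,-0.03],[-0.18,-0.084,0,-0.04],[-0.22,-0.103,0,-0.05],[-0.26,-0.122,0,-0.06],[-0.3,-0.14,0,-0.07],[-0.34,-0.159,0,-0.08],[-0.38,-0.178,0,-0.09],[-0.42,-0.197,0,-0.1],[-0.445,-0.208,0,-0.1],[-0.456,-0.214,0.003,-0.1],[-0.456,-0.214,0.003,-0.1],[-0.456,-0.214,0.003,-0.1]])

```text
clock: 12.68
position: [0.4318, -0.381, 0.2198]
ee_rot: [-2.154, -2.286, -0.001]
force: [0.6, -0.3, -0.7]
width: 0.692
gripper_force: 20.0
```

```bash
python3 -c "
from h import *
to(.4315,-.3826,.059,3.3)"
```

```text
shift [-0.0017 -0.0004  0.1608] spin 0.002 cur yaw 3.4 tilt 0.06
```

>>> jog_arm(moves=[[-0.001,0,0.03,0],[-0.0015,0,0.06,0],[-0.0015,0,0.09,0],[-0.0015,0,0.12,0],[-0.0015,0,0.14,0],[-0.0015,0,0.15,0],[-0.0015,0,0.156,0],[-0.0015,0,0.16,0],[-0.0015,0,0.16,0]])

```text
clock: 13.8
position: [0.4315, -0.3839, 0.0605]
ee_rot: [2.156, 2.285, 0.0]
force: [-0.5, 0.4, -1.4]
width: 0.688
gripper_force: 20.0
```

>>> jog_arm(moves=[[0,0,0.001,0],[0,0,0.002,0],[0,0,0.003,0],[0,0,0.003,0]])

```text
clock: 14.3
position: [0.4312, -0.3839, 0.0572]
ee_rot: [-2.156, -2.285, -0.0]
force: [-1.2, -0.9, -1.9]
width: 0.696
gripper_force: 20.0
```

>>> jog_arm(moves=[[0,0,0.001,0],[0,0,0.002,0],[0,0,0.003,0],[0,0,0.003,0]])

```text
clock: 14.8
position: [0.4311, -0.3842, 0.0562]
ee_rot: [2.156, 2.284, 0.001]
force: [-6.5, 6.6, 26.4]
width: 0.697
gripper_force: 20.0
```

>>> jog_arm(moves=[[0,0,-0.002,0],[0,0,-0.002,0]])

```text
clock: 15.05
position: [0.4315, -0.384, 0.0563]
ee_rot: [2.156, 2.285, 0.0]
force: [-0.8, 1.0, 7.1]
width: 0.695
gripper_force: 20.0
```

>>> jog_arm(moves=[[0,0,0,0],[0,0,0,0],[0,0,0,0],[0,0,-0.02,0],[0,0,-0.05,0],[0,0,-0.09,0],[0,0,-0.13,0],[0,0,-0.16,0],[0,0,-0.16,0]], hand=0.0918)

```text
clock: 16.18
position: [0.4323, -0.3849, 0.2185]
ee_rot: [2.153, 2.282, 0.001]
force: [0.7, 0.4, -0.8]
width: 0.997
gripper_force: 0.0
```

Run:
```python
from h import *
d=shot('top');W=d['W']
print('d2',bowfit(W,(346,382,207,245),.122,.14))
for n,win in dict(b1=(250,288,298,338),b2=(332,370,283,322),b3=(372,412,285,325)).items(): print(n,bowfit(W,win,.03,.1))
to(.6563,-.0843,.22,-2.4)
```

```text
d2 (329, array([ 0.6563, -0.0839,  0.1269]), np.float64(0.1267), array([654. , -85.2]), array([88.5, 46.2]), 84.6)
b1 (558, array([0.4286, 0.1601, 0.0804]), np.float64(0.0823), array([429.7, 160.5]), array([56., 64.]), 88.3)
b2 (577, array([ 0.4676, -0.0519,  0.0791]), np.float64(0.0809), array([469.2, -52.4]), array([64.5, 58.6]), 12.0)
b3 (582, array([ 0.4581, -0.1555,  0.0785]), np.float64(0.0806), array([ 460. , -156.2]), array([56.3, 64. ]), 80.2)
shift [ 0.2863  0.2417 -0.003 ] spin 0.0999 cur yaw 3.3 tilt 0.11
```

>>> jog_arm(moves=[[0.03,0.025,0,0.01],[0.065,0.055,0,0.02],[0.1,0.085,0,0.04],[0.14,0.118,0,0.05],[0.18,0.152,0,0.07],[0.22,0.186,0,0.09],[0.26,0.22,0,0.1],[0.28,0.237,0,0.1],[0.2863,0.2417,0,0.1],[0.2863,0.2417,0,0.1],[0.2863,0.2417,0.03,0.1],[0.2863,0.2417,0.06,0.1],[0.2863,0.2417,0.09,0.1],[0.2863,0.2417,0.115,0.1],[0.2863,0.2417,0.1255,0.1],[0.2863,0.2417,0.1255,0.1]])

```text
clock: 18.23
position: [0.6554, -0.0855, 0.0907]
ee_rot: [-2.269, -2.172, 0.001]
force: [-0.2, 0.5, 0.2]
width: 0.998
gripper_force: 0.0
```

>>> jog_arm(moves=[[0,0,0,0],[0,0,0,0],[0,0,0,0],[0,0,0,0],[0,0,0,0],[0,0,0,0]], hand=0.0)

```text
clock: 18.98
position: [0.6564, -0.0841, 0.0912]
ee_rot: [2.267, 2.174, 0.001]
force: [-0.2, 0.2, 5.7]
width: 0.694
gripper_force: 20.0
```

>>> jog_arm(moves=[[0,0,-0.01,0],[0,0,-0.03,0],[0,0,-0.06,0],[0,0,-0.09,0],[0,0,-0.12,0],[0,0,-0.13,0],[0,0,-0.13,0]])

```text
clock: 19.85
position: [0.656, -0.0841, 0.2208]
ee_rot: [2.267, 2.174, 0.001]
force: [-0.2, -0.2, -2.2]
width: 0.696
gripper_force: 20.0
```

```bash
python3 -c "
from h import *
to(.4273,-.3107,.22,3.3)"
```

```text
shift [-0.236  -0.219   0.0007] spin -0.0997 cur yaw -2.4 tilt 0.03
```

>>> jog_arm(moves=[[-0.02,-0.019,0,0],[-0.05,-0.046,0,-0.02],[-0.08,-0.074,0,-0.03],[-0.11,-0.102,0,-0.05],[-0.14,-0.13,0,-0.06],[-0.17,-0.158,0,-0.08],[-0.2,-0.186,0,-0.1],[-0.225,-0.209,0,-0.1],[-0.236,-0.219,0,-0.1],[-0.236,-0.219,0,-0.1],[-0.236,-0.219,0.03,-0.1],[-0.236,-0.219,0.06,-0.1],[-0.236,-0.219,0.09,-0.1],[-0.236,-0.219,0.12,-0.1],[-0.236,-0.219,0.14,-0.1],[-0.236,-0.219,0.152,-0.1],[-0.236,-0.219,0.16,-0.1],[-0.236,-0.219,0.163,-0.1],[-0.236,-0.219,0.165,-0.1],[-0.236,-0.219,0.165,-0.1]])

```text
clock: 22.35
position: [0.4275, -0.3108, 0.0561]
ee_rot: [2.156, 2.284, 0.0]
force: [-0.0, 0.3, -0.8]
width: 0.699
gripper_force: 20.0
```

>>> jog_arm(moves=[[0,0,0.001,0],[0,0,0.002,0],[0,0,0.002,0]])

```text
clock: 22.72
position: [0.4273, -0.3108, 0.0542]
ee_rot: [2.156, 2.284, 0.0]
force: [-2.3, 0.4, 4.0]
width: 0.693
gripper_force: 20.0
```

>>> jog_arm(moves=[[0,0,0,0],[0,0,0,0],[0,0,0,0],[0,0,-0.02,0],[0,0,-0.05,0],[0,0,-0.09,0],[0,0,-0.13,0],[0,0,-0.16,0],[0,0,-0.16,0]], hand=0.0918)

```text
clock: 23.85
position: [0.4284, -0.3115, 0.2159]
ee_rot: [2.153, 2.282, 0.002]
force: [0.4, 0.3, -1.2]
width: 0.998
gripper_force: 0.0
```

Run:
```python
from h import *
d=shot('top','top2');W=d['W']
for n,win in dict(b1=(250,288,298,338),b2=(332,370,283,322),b3=(372,412,285,325)).items(): print(n,bowfit(W,win,.03,.1))
to(.46,-.1562,.22,-9.8)
```

```text
b1 (561, array([0.4286, 0.16  , 0.0801]), np.float64(0.0815), array([429.2, 160.8]), array([56.7, 63.5]), 87.5)
b2 (579, array([ 0.4675, -0.052 ,  0.0792]), np.float64(0.0813), array([469.3, -52.4]), array([64.4, 58.4]), 11.7)
b3 (579, array([ 0.4582, -0.1555,  0.0788]), np.float64(0.0809), array([ 460.1, -156.2]), array([56.3, 64.5]), 80.2)
shift [ 0.1525  0.0412 -0.0057] spin 0.2291 cur yaw 3.3 tilt 0.11
```

View pics/top2.png

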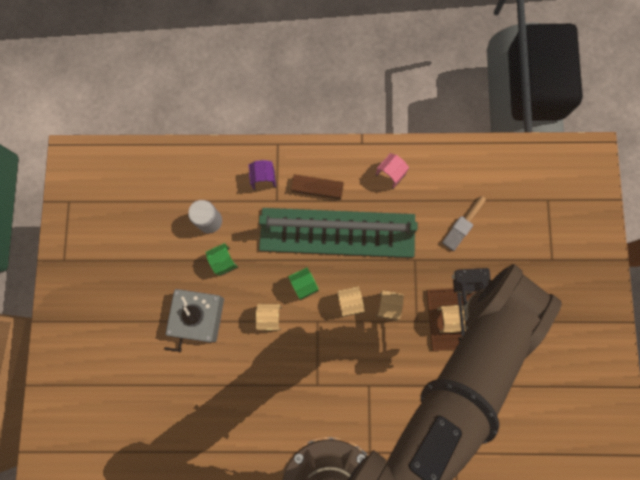

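Rail is empty, the tray bow shows at (450,320), and b2 and b3 stand at (350,301) and (391,305). Next I pick b3.

>>> jog_arm(moves=[[0.03,0.008,0,0.05],[0.07,0.019,0,0.1],[0.11,0.03,0,0.16],[0.14,0.038,0,0.22],[0.1525,0.0412,0,0.229],[0.1525,0.0412,0,0.229],[0.1525,0.0412,0.03,0.229],[0.1525,0.0412,0.07,0.229],[0.1525,0.0412,0.11,0.229],[0.1525,0.0412,0.14,0.229],[0.1525,0.0412,0.158,0.229],[0.1525,0.0412,0.165,0.229],[0.1525,0.0412,0.165,0.229]])

```text
clock: 25.52
position: [0.4591, -0.1567, 0.0484]
ee_rot: [-2.404, -2.022, 0.001]
force: [0.2, 0.0, 0.3]
width: 1.0
gripper_force: 0.0
```

>>> jog_arm(moves=[[0,0,0,0],[0,0,0,0],[0,0,0,0],[0,0,0,0],[0,0,0,0],[0,0,0,0]], hand=0.0)

```text
clock: 26.28
position: [0.4601, -0.1561, 0.0492]
ee_rot: [2.402, 2.023, 0.001]
force: [0.1, 0.7, 6.2]
width: 0.694
gripper_force: 20.0
```

>>> jog_arm(moves=[[0,0,-0.01,0],[0,0,-0.04,0],[0,0,-0.08,0],[0,0,-0.12,0],[0,0,-0.16,0],[0,0,-0.18,0],[0,0,-0.18,0]])

```text
clock: 27.15
position: [0.4601, -0.1562, 0.2302]
ee_rot: [2.402, 2.022, 0.003]
force: [0.4, 0.2, -1.0]
width: 0.695
gripper_force: 20.0
```

Run:
```python
from h import *
d=shot('top');W=d['W']
r=W[200:265,250:425].reshape(-1,3); 
p=r[(r[:,2]>.127)&(r[:,2]<.15)]
for s in (p[p[:,1]>0],p[p[:,1]<-.1]): print('post',len(s),np.round(np.median(s,0),4),np.round(s.min(0),4),np.round(s.max(0),4))
b=r[(r[:,2]>.112)&(r[:,2]<.125)&(r[:,1]>-.15)&(r[:,1]<.15)]
a=np.polyfit(b[:,1],b[:,0],1); print('bar x =',a, np.round([b[:,1].min(),b[:,1].max()],3),np.percentile(b[:,2],95))
np.savez('bar',a=a)
yc=-.019
for l in (-.1,0,.1):
    y=yc+l; print(l,y,np.polyval(a,y))
to(np.polyval(a,yc-.1),yc-.1,.23,np.degrees(-a[0]))
```

```text
post 72 [0.6665 0.1698 0.1353] [0.6576 0.1381 0.1276] [0.6785 0.1803 0.1445]
post 73 [ 0.6505 -0.2094  0.1355] [ 0.64   -0.2189  0.1273] [ 0.6622 -0.1464  0.1433]
bar x = [0.04577712 0.65993591] [-0.15  0.15] 0.1234456598856306
-0.1 -0.11900000000000001 0.6544884295483843
0 -0.019 0.6590661419296667
0.1 0.081 0.6636438543109492
shift [ 0.0696  0.1859 -0.001 ] spin -0.1252 cur yaw -9.8 tilt 0.05
```

>>> jog_arm(moves=[[0.01,0.028,0,-0.02],[0.024,0.065,0,-0.05],[0.038,0.102,0,-0.08],[0.052,0.14,0,-0.11],[0.064,0.17,0,-0.125],[0.0696,0.186,0,-0.125],[0.0696,0.186,0,-0.125],[0.0696,0.186,0,-0.125],[0.0696,0.186,0.03,-0.125],[0.0696,0.186,0.06,-0.125],[0.0696,0.186,0.09,-0.125],[0.0696,0.186,0.115,-0.125],[0.0696,0.186,0.13,-0.125],[0.0696,0.186,0.136,-0.125],[0.0696,0.186,0.137,-0.125],[0.0696,0.186,0.137,-0.125]])

```text
clock: 29.2
position: [0.6552, -0.1193, 0.0926]
ee_rot: [2.271, 2.169, 0.001]
force: [-0.8, -0.1, -0.5]
width: 0.697
gripper_force: 20.0
```

>>> jog_arm(moves=[[0,0,0.001,0],[0,0,0.0015,0],[0,0,0.0015,0]])

```text
clock: 29.58
position: [0.6552, -0.1192, 0.0912]
ee_rot: [2.271, 2.169, 0.002]
force: [-2.0, -0.4, 6.0]
width: 0.694
gripper_force: 20.0
```

>>> jog_arm(moves=[[0,0,0,0],[0,0,0,0],[0,0,0,0],[0,0,-0.02,0],[0,0,-0.05,0],[0,0,-0.09,0],[0,0,-0.13,0],[0,0,-0.13,0]], hand=0.0918)

```text
clock: 30.58
position: [0.6568, -0.12, 0.2255]
ee_rot: [2.268, 2.165, 0.008]
force: [-0.1, 1.1, -0.8]
width: 0.998
gripper_force: 0.0
```

Run:
```python
from h import *
d=shot('top','top3');W=d['W']
for n,win in dict(b1=(250,288,298,338),b2=(332,370,283,322)).items(): print(n,bowfit(W,win,.03,.1))
print('hung',bowfit(W,(350,402,207,250),.122,.14))
to(.4693,-.0523,.22,11.9)
d=shot('side','side3')
```

```text
b1 (559, array([0.4285, 0.1601, 0.08  ]), np.float64(0.082), array([429.6, 160.6]), array([56.3, 63.9]), 88.6)
b2 (0, array([nan, nan, nan]), np.float64(nan), array([0., 0.]), array([0., 0.]), 0.0)
hung (6, array([ 0.6578, -0.0531,  0.1231]), np.float64(0.1227), array([658.3, -53.9]), array([ 5., 13.]), 89.5)
shift [ 0.0586 -0.1894  0.0023] spin -0.2539 cur yaw -2.6 tilt 0.25h.py:21: RuntimeWarning: Mean of empty slice.
  return len(P),np.round(P.mean(0),4),np.round(np.median(P[:,2]),4),np.round(c,1),np.round(s,1),round(a,1)
  ret = um.true_divide(
  return _methods._mean(a, axis=axis, dtype=dtype,
  ret = ret.dtype.type(ret / rcount)
```

View pics/side3.png

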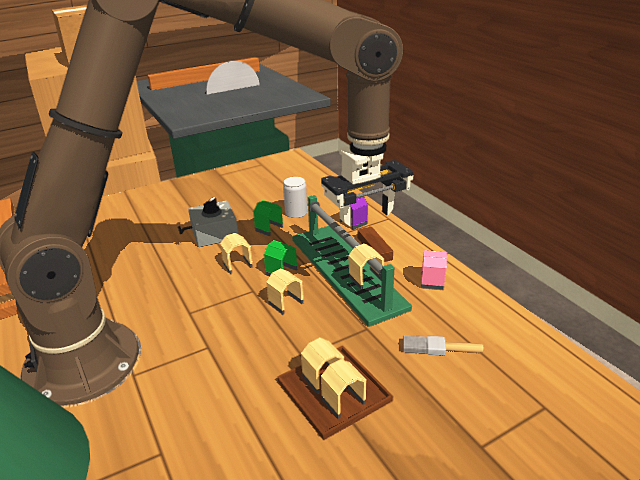

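The side view shows b3 hung at (365,263), both dry bows standing in the tray at (335,375), and b2 apparently unmoved at (285,287).

Run:
```python
from h import *
a=np.load('side0.npy'); d=shot('side');W=d['W']
for w in (a,W):
    P=w[262:318,262:308].reshape(-1,3); P=P[(P[:,2]>.07)&(P[:,2]<.1)]; print(len(P),np.round(P.mean(0),4))
to(.4693,-.0523,.0495,11.9)
```

```text
784 [ 0.4581 -0.1082  0.0812]
391 [ 0.4632 -0.0586  0.081 ]
shift [ 0.0581 -0.188   0.1709] spin -0.2538 cur yaw -2.6 tilt 0.01
```

Run:
```python
from h import *
a=np.load('side0.npy'); d=shot('side');W=d['W']
m=np.zeros((480,640),bool); m[262:318,262:308]=1
m&=(a[...,2]>.03)&(a[...,1]>-.1)&(W[...,2]>.03)
print(m.sum(), np.nanmedian(np.abs(a-W)[m],0),np.nanpercentile(np.abs(a-W)[m],90,axis=0))
```

```text
842 [0.00069739 0.00165884 0.00133651] [0.00165544 0.00394408 0.00313939]
```

>>> jog_arm(moves=[[0.01,-0.033,0,-0.05],[0.022,-0.07,0,-0.1],[0.034,-0.11,0,-0.16],[0.046,-0.15,0,-0.22],[0.054,-0.176,0,-0.254],[0.058,-0.188,0,-0.254],[0.058,-0.188,0,-0.254],[0.058,-0.188,0,-0.254]])

```text
clock: 31.78
position: [0.4706, -0.0529, 0.2202]
ee_rot: [1.979, 2.439, 0.0]
force: [0.6, 0.4, 0.6]
width: 0.999
gripper_force: 0.0
```

b2 is unmoved.

>>> jog_arm(moves=[[0,-0.001,0.03,0],[0,-0.001,0.07,0],[0,-0.001,0.11,0],[0,-0.001,0.145,0],[0,-0.001,0.165,0],[0,-0.001,0.1705,0],[0,-0.001,0.1705,0]])

```text
clock: 32.65
position: [0.4691, -0.0531, 0.0497]
ee_rot: [1.98, 2.439, -0.0]
force: [0.4, -0.0, -0.6]
width: 0.999
gripper_force: 0.0
```

>>> jog_arm(moves=[[0,0,0,0],[0,0,0,0],[0,0,0,0],[0,0,0,0],[0,0,0,0],[0,0,0,0]], hand=0.0)

```text
clock: 33.4
position: [0.4691, -0.0527, 0.0502]
ee_rot: [1.978, 2.439, 0.001]
force: [-0.8, 0.2, 6.5]
width: 0.693
gripper_force: 20.0
```

>>> jog_arm(moves=[[0,0,-0.01,0],[0,0,-0.04,0],[0,0,-0.08,0],[0,0,-0.12,0],[0,0,-0.16,0],[0,0,-0.18,0],[0,0,-0.18,0]])

```text
clock: 34.28
position: [0.4692, -0.0528, 0.2313]
ee_rot: [1.978, 2.438, 0.004]
force: [-0.8, 0.2, -0.9]
width: 0.695
gripper_force: 20.0
```

Run:
```python
from h import *
d=shot('top');W=d['W']
print('hung',bowfit(W,(350,405,207,250),.122,.14))
print('b1',bowfit(W,(250,288,298,338),.03,.1))
to(.659,-.0195,.23,-2.4)
```

```text
hung (375, array([ 0.6528, -0.119 ,  0.1263]), np.float64(0.126), array([ 653. , -119.2]), array([135.5,  44.9]), 86.3)
b1 (560, array([0.4286, 0.1601, 0.0801]), np.float64(0.0819), array([430. , 160.3]), array([55.8, 63.6]), 88.9)
shift [-0.0068  0.1932  0.0002] spin 0.2498 cur yaw 11.9 tilt 0.06
```

>>> jog_arm(moves=[[-0.001,0.03,0,0.05],[-0.002,0.07,0,0.1],[-0.004,0.11,0,0.16],[-0.006,0.15,0,0.22],[-0.007,0.18,0,0.25],[-0.007,0.193,0,0.25],[-0.007,0.193,0,0.25],[-0.007,0.193,0,0.25],[-0.007,0.193,0.03,0.25],[-0.007,0.193,0.06,0.25],[-0.007,0.193,0.09,0.25],[-0.007,0.193,0.115,0.25],[-0.007,0.193,0.13,0.25],[-0.007,0.193,0.136,0.25],[-0.007,0.193,0.138,0.25],[-0.007,0.193,0.1385,0.25],[-0.007,0.193,0.1385,0.25]])

```text
clock: 36.45
position: [0.6592, -0.0199, 0.0922]
ee_rot: [2.267, 2.174, 0.001]
force: [-2.3, -1.3, 6.5]
width: 0.695
gripper_force: 20.0
```

>>> jog_arm(moves=[[0,0,0.001,0],[0,0,0.001,0]])

```text
clock: 36.7
position: [0.6593, -0.0199, 0.0921]
ee_rot: [2.267, 2.174, 0.002]
force: [-7.0, 0.3, 14.5]
width: 0.699
gripper_force: 20.0
```

>>> jog_arm(moves=[[0,0,0,0],[0,0,0,0],[0,0,0,0],[0,0,-0.02,0],[0,0,-0.05,0],[0,0,-0.09,0],[0,0,-0.13,0],[0,0,-0.13,0]], hand=0.0918)

```text
clock: 37.7
position: [0.6611, -0.0203, 0.2254]
ee_rot: [2.264, 2.17, 0.009]
force: [0.1, 0.2, -0.7]
width: 0.999
gripper_force: 0.0
```

Run:
```python
from h import *
d=shot('top','top4');W=d['W']
print('b1',bowfit(W,(250,288,298,338),.03,.1))
to(.4298,.1604,.22,-1.5)
d=shot('side','side4')
```

```text
b1 (560, array([0.4286, 0.16  , 0.0801]), np.float64(0.0818), array([429.8, 160.5]), array([56.4, 64.2]), 88.4)
shift [ 0.1705 -0.2376  0.0022] spin -0.016 cur yaw -2.4 tilt 0.25
```

View pics/side4.png

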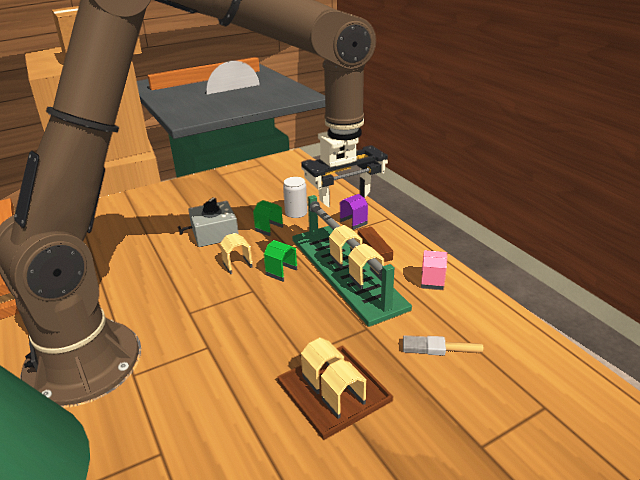

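Two bows hang at (344,243) and (366,263), with b1 left at (236,248). Now b1.

>>> jog_arm(moves=[[0.022,-0.03,0,0],[0.047,-0.065,0,0],[0.075,-0.105,0,0],[0.103,-0.145,0,0],[0.132,-0.185,0,-0.01],[0.156,-0.218,0,-0.016],[0.1705,-0.2376,0,-0.016],[0.1705,-0.2376,0.002,-0.016],[0.1705,-0.2376,0.002,-0.016]])

```text
clock: 38.92
position: [0.429, 0.1599, 0.2179]
ee_rot: [2.251, 2.192, -0.001]
force: [0.8, 0.3, 0.1]
width: 0.996
gripper_force: 0.0
```

Run:
```python
from h import *
a=np.load('side0.npy'); d=shot('side');W=d['W']
m=np.zeros((480,640),bool); m[228:275,215:256]=1
m&=(a[...,2]>.03)
e=np.abs(a-W)[m]; print(m.sum(), np.nanmedian(e,0),np.nanpercentile(e,90,axis=0))
to(.4298,.1604,.0495,-1.5)
```

```text
589 [0.00072633 0.00242573 0.00155916] [0.00175905 0.00577592 0.00364374]
shift [0.0008 0.0006 0.1685] spin -0.0012 cur yaw -1.6 tilt 0.04
```

>>> jog_arm(moves=[[0,0,0.03,0],[0,0,0.07,0],[0,0,0.11,0],[0,0,0.145,0],[0,0,0.163,0],[0,0,0.1685,0],[0,0,0.1685,0]])

```text
clock: 39.85
position: [0.4292, 0.1601, 0.0498]
ee_rot: [2.251, 2.191, -0.0]
force: [0.3, -0.5, -0.1]
width: 1.005
gripper_force: 0.0
```

>>> jog_arm(moves=[[0,0,0,0],[0,0,0,0],[0,0,0,0],[0,0,0,0],[0,0,0,0],[0,0,0,0]], hand=0.0)

```text
clock: 40.6
position: [0.4293, 0.1609, 0.0502]
ee_rot: [2.25, 2.192, 0.002]
force: [0.3, -0.4, 7.4]
width: 0.698
gripper_force: 20.0
```

>>> jog_arm(moves=[[0,0,-0.01,0],[0,0,-0.04,0],[0,0,-0.08,0],[0,0,-0.12,0],[0,0,-0.16,0],[0,0,-0.18,0],[0,0,-0.18,0]])

```text
clock: 41.48
position: [0.4292, 0.1608, 0.2312]
ee_rot: [2.25, 2.192, 0.005]
force: [0.9, 0.4, -1.5]
width: 0.697
gripper_force: 20.0
```

Run:
```python
from h import *
d=shot('top');W=d['W']
r=W[200:265,250:425].reshape(-1,3); r=r[(r[:,2]>.1245)&(r[:,2]<.133)]
for lo,hi in ((-.17,-.07),(-.07,.05)):
    p=r[(r[:,1]>lo)&(r[:,1]<hi)]; print(len(p),np.round(p.mean(0),4),np.round([p[:,1].min(),p[:,1].max()],3))
to(.6633,.0802,.23,-2.4)
```

```text
244 [ 0.6525 -0.1188  0.1278] [-0.147 -0.074]
250 [ 0.6569 -0.0185  0.1277] [-0.051  0.037]
shift [-0.0743  0.2368 -0.    ] spin 0.016 cur yaw -1.5 tilt 0.05
```

>>> jog_arm(moves=[[-0.009,0.03,0,0],[-0.02,0.065,0,0],[-0.033,0.105,0,0],[-0.046,0.145,0,0],[-0.058,0.185,0,0.01],[-0.069,0.22,0,0.016],[-0.074,0.237,0,0.016],[-0.074,0.237,0,0.016],[-0.074,0.237,0,0.016],[-0.074,0.237,0.03,0.016],[-0.074,0.237,0.06,0.016],[-0.074,0.237,0.09,0.016],[-0.074,0.237,0.115,0.016],[-0.074,0.237,0.13,0.016],[-0.074,0.237,0.136,0.016],[-0.074,0.237,0.138,0.016],[-0.074,0.237,0.1385,0.016],[-0.074,0.237,0.1385,0.016]])

```text
clock: 43.78
position: [0.6641, 0.0806, 0.0923]
ee_rot: [2.267, 2.174, 0.002]
force: [-1.9, -0.3, 5.2]
width: 0.7
gripper_force: 20.0
```

>>> jog_arm(moves=[[0,0,0.0005,0],[0,0,0.0005,0]])

```text
clock: 44.02
position: [0.664, 0.0806, 0.0922]
ee_rot: [2.267, 2.174, 0.002]
force: [-5.7, -0.6, 9.3]
width: 0.697
gripper_force: 20.0
```

>>> jog_arm(moves=[[0,0,0,0],[0,0,0,0],[0,0,0,0],[0,0,-0.02,0],[0,0,-0.05,0],[0,0,-0.09,0],[0,0,-0.13,0],[0,0,-0.13,0]], hand=0.0918)

```text
clock: 45.02
position: [0.6659, 0.0802, 0.226]
ee_rot: [2.265, 2.171, 0.01]
force: [-0.1, -0.1, 0.4]
width: 0.996
gripper_force: 0.0
```

Run:
```python
from h import *
to(.4336,.3512,.2,123.2)
d=shot('side','side5')
```

```text
shift [ 0.2609 -0.2438  0.0246] spin 0.9489 cur yaw -2.4 tilt 0.44
```

View pics/side5.png

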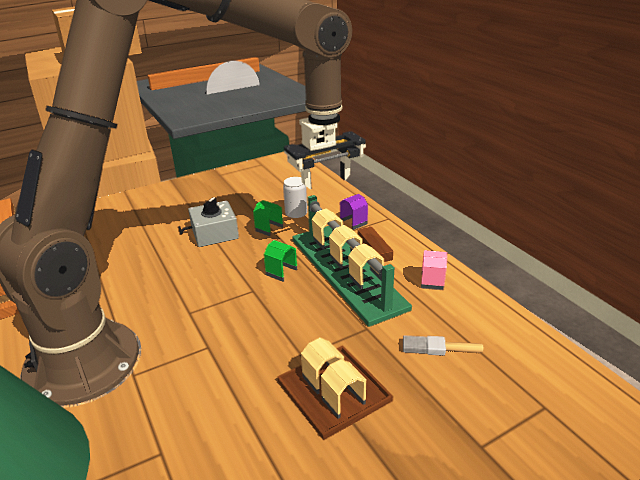

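All three bows are astride the rail at (326,224), (344,243) and (366,263), and the dry bows stand in the tray. Back to the knob.

>>> jog_arm(moves=[[0.022,-0.02,0,-0.16],[0.044,-0.041,0,-0.32],[0.066,-0.062,0,-0.48],[0.09,-0.084,0,-0.64],[0.114,-0.106,0,-0.8],[0.138,-0.128,0,-0.96],[0.16,-0.149,0,-1.12],[0.182,-0.169,0,-1.28],[0.204,-0.19,0,-1.44],[0.226,-0.21,0,-1.6],[0.245,-0.228,0,-1.76],[0.256,-0.238,0.01,-1.92],[0.2605,-0.242,0.03,-2.08],[0.2605,-0.242,0.05,-2.193],[0.2605,-0.242,0.07,-2.193],[0.2605,-0.242,0.085,-2.193],[0.2605,-0.242,0.085,-2.193]], hand=0.06)

```text
clock: 47.2
position: [0.4322, 0.3502, 0.1346]
ee_rot: [0.898, -3.008, 0.002]
force: [-0.4, -0.4, 0.8]
width: 0.655
gripper_force: 0.0
```

```bash
python3 -c "
from h import *
to(.4350,.3508,.1011,123.2)"
```

```text
shift [-0.0028 -0.001   0.0335] spin 0.0005 cur yaw 123.2 tilt 0.15
```

>>> jog_arm(moves=[[-0.002,-0.001,0.015,0],[-0.002,-0.001,0.028,0],[-0.002,-0.001,0.0335,0],[-0.002,-0.001,0.0335,0],[-0.002,-0.001,0.0335,0]])

```text
clock: 47.82
position: [0.4352, 0.3514, 0.1025]
ee_rot: [-0.898, 3.01, 0.0]
force: [0.2, -0.2, 0.1]
width: 0.654
gripper_force: 0.0
```

>>> jog_arm(moves=[[0,0,0,0],[0,0,0,0],[0,0,0,0],[0,0,0,0],[0,0,0,0],[0,0,0,0]], hand=0.0, newtons=35)

```text
clock: 48.58
position: [0.4353, 0.3509, 0.1023]
ee_rot: [-0.898, 3.01, -0.0]
force: [0.5, -1.7, 0.6]
width: 0.148
gripper_force: 35.0
```

>>> jog_arm(moves=[[0,0,0.003,0],[0,0,0.006,0],[0,0,0.0085,0],[0,0,0.0085,0],[0,0,0.0085,0]])

```text
clock: 49.2
position: [0.4354, 0.351, 0.095]
ee_rot: [-0.898, 3.01, -0.0]
force: [-3.9, -6.1, 19.2]
width: 0.144
gripper_force: 35.0
```

>>> jog_arm(moves=[[0,0,0,0.14],[0,0,0,0.28],[0,0,0,0.42],[0,0,0,0.56],[0,0,0,0.66],[0,0,0,0.7],[0,0,0,0.7],[0,0,0,0.7],[0,0,-0.003,0.7],[0,0,-0.006,0.7],[0,0,-0.0085,0.7],[0,0,-0.0085,0.7],[0,0,-0.0085,0.7]])

```text
clock: 50.82
position: [0.4353, 0.3509, 0.1021]
ee_rot: [0.189, 3.136, -0.0]
force: [1.7, -2.5, 2.4]
width: 0.148
gripper_force: 35.0
```

>>> jog_arm(moves=[[0,0,0,0],[0,0,0,0],[0,0,0,0],[0,0,-0.02,0],[0,0,-0.05,0],[0,0,-0.1,0],[0,0,-0.14,0],[0,0,-0.14,0],[0,0,-0.14,0]], hand=0.04)

```text
clock: 51.95
position: [0.4347, 0.351, 0.2416]
ee_rot: [-0.188, -3.135, 0.001]
force: [0.4, -0.4, -0.4]
width: 0.441
gripper_force: 0.0
```

Run:
```python
from h import *
print(arm.observe()['position'],arm.observe()['ee_rot'])
d=shot('top','top6');W=d['W']
print('knob',bowfit(W,(165,225,285,345),.096,.12))
r=W[200:265,250:425].reshape(-1,3); r=r[(r[:,2]>.1245)&(r[:,2]<.133)]
for lo,hi in ((-.17,-.07),(-.07,.032),(.032,.14)):
    p=r[(r[:,1]>lo)&(r[:,1]<hi)]; print(len(p),np.round(p.mean(0),4))
s=shot('side')['color'][180:400,150:420,::-1]
t=d['color'][200:360,160:500,::-1]
cv2.imwrite('pics/end.png',np.vstack([cv2.resize(s,(360,293)),cv2.resize(t,(360,170))]).repeat(1,0))
cv2.imwrite('pics/end.png',np.hstack([cv2.resize(s,(540,440)),cv2.resize(d['color'][285:345,165:225,::-1],(250,440))]))
```

```text
[0.43466379 0.35103874 0.24163555] [-1.87729097e-01 -3.13547990e+00  5.01491525e-04]
knob (0, array([nan, nan, nan]), np.float64(nan), array([0., 0.]), array([0., 0.]), 0.0)
261 [ 0.6533 -0.1182  0.1278]
236 [ 0.6577 -0.0187  0.1279]
277 [0.6717 0.0799 0.1284]h.py:21: RuntimeWarning: Mean of empty slice.
  return len(P),np.round(P.mean(0),4),np.round(np.median(P[:,2]),4),np.round(c,1),np.round(s,1),round(a,1)
  ret = um.true_divide(
  return _methods._mean(a, axis=axis, dtype=dtype,
  ret = ret.dtype.type(ret / rcount)
```

View pics/end.png

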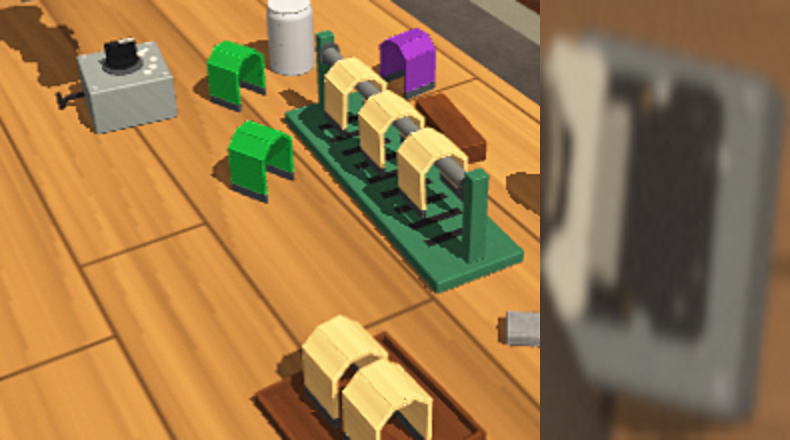

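The three bows hang and the dry bows stand in the tray. The knob is hidden by the hand in the top view. I'll back off and check the knob and the third bow, whose crown reads 8 mm off the bar line.

```bash
python3 -c "
from h import *
to(.26,.55,.25,67)"
```

```text
shift [ 0.197   0.177  -0.0091] spin 0.2818 cur yaw 83.1 tilt 0.13
```

>>> jog_arm(moves=[[0.03,0.027,0,0.05],[0.065,0.058,0,0.1],[0.1,0.09,0,0.15],[0.135,0.121,0,0.2],[0.165,0.148,0,0.25],[0.188,0.169,0,0.28],[0.197,0.177,-0.009,0.28],[0.197,0.177,-0.009,0.28]])

```text
clock: 53.05
position: [0.2607, 0.5507, 0.2515]
ee_rot: [0.622, 3.079, 0.0]
force: [0.1, -0.4, 0.4]
width: 0.436
gripper_force: 0.0
```

Run:
```python
from h import *
d=shot('top','top7');W=d['W'];e=shot('side','side7');V=e['W']
print('knob',bowfit(W,(165,225,285,345),.096,.12))
cp,cs=pale(d),pale(e)
for lo,hi in ((-.152,-.086),(-.053,.013),(.045,.115)):
  for w,c in((W,cp),(V,cs)):
    q=w[c]; q=q[(q[:,1]>lo)&(q[:,1]<hi)&(q[:,0]>.61)&(q[:,0]<.72)&(q[:,2]>.05)]
    t=q[q[:,2]>.11]; f=q[q[:,2]>.1245]
    n=np.linalg.lstsq(np.c_[f[:,:2]-f[:,:2].mean(0),np.ones(len(f))],f[:,2],rcond=None)[0]
    print(len(q),'all x',np.round(np.percentile(q[:,0],[1,99]),4),'y',np.round(np.percentile(q[:,1],[2,98]),4),'z',np.round(np.percentile(q[:,2],[1,99]),3),'crown',len(f),np.round(f.mean(0),4),'slope',np.round(n,3))
t=W[270:370,410:510].reshape(-1,3); t=t[t[:,2]>.06]; print('tray bows',[np.round(x.mean(0),4) for x in (t[t[:,1]>-.347],t[t[:,1]<-.347])],np.nanmax(t[:,2]))
s=e['color'][190:310,280:420,::-1]
cv2.imwrite('pics/end2.png',np.hstack([cv2.resize(s,(525,450)),cv2.resize(d['color'][290:342,168:220,::-1],(270,450))]))
```

```text
knob (123, array([0.4336, 0.3512, 0.1081]), np.float64(0.1094), array([433.7, 352.1]), array([15.2, 43.4]), 83.5)
534 all x [0.6232 0.6857] y [-0.1455 -0.0915] z [0.106 0.133] crown 261 [ 0.6529 -0.1186  0.1279] slope [-0.003 -0.009  0.128]
627 all x [0.6215 0.6861] y [-0.1489 -0.0925] z [0.057 0.129] crown 165 [ 0.6522 -0.1218  0.1267] slope [ 0.03  -0.003  0.127]
523 all x [0.6267 0.6888] y [-0.0463  0.0067] z [0.107 0.133] crown 229 [ 0.6573 -0.0191  0.128 ] slope [0.002 0.014 0.128]
526 all x [0.6258 0.6885] y [-0.0505  0.0046] z [0.056 0.129] crown 146 [ 0.6561 -0.0241  0.127 ] slope [ 0.041 -0.     0.127]
467 all x [0.6405 0.7118] y [0.0525 0.1056] z [0.07  0.136] crown 284 [0.6695 0.0801 0.1287] slope [0.008 0.011 0.129]
467 all x [0.6272 0.6938] y [0.0488 0.1058] z [0.058 0.13 ] crown 123 [0.6614 0.0751 0.1272] slope [-0.038 -0.009  0.127]
tray bows [array([ 0.4248, -0.3113,  0.0846]), array([ 0.429 , -0.3825,  0.0843])] 0.09879871294782948
```

View pics/end2.png

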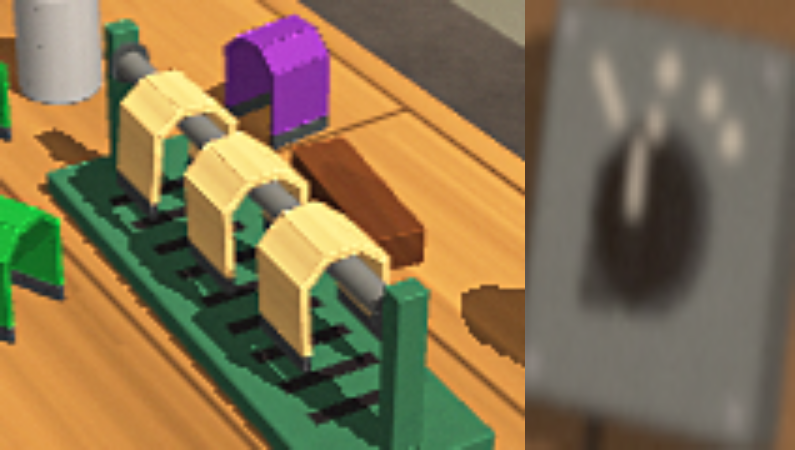

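The knob points at the single dot and is up. I'll recheck the third bow in case it is swinging.

Run:
```python
from h import *
for k in range(3):
  for n in('top','side'):
    d=shot(n);q=d['W'];
    q=q[(q[...,1]>.055)&(q[...,1]<.1)&(q[...,0]>.6)&(q[...,0]<.73)&(q[...,2]>.1245)&(q[...,2]<.15)]
    print(n,round(arm.observe()['clock'],2),len(q),np.round(q.mean(0),4),np.round(np.percentile(q[:,0],[2,98]),4))
d=shot('top');q=d['W'];m=(q[...,1]>.04)&(q[...,1]<.12)&(q[...,0]>.6)&(q[...,0]<.73)&(q[...,2]>.1)
v,u=np.nonzero(m);print(u.min(),u.max(),v.min(),v.max())
c=q[m];b=np.digitize(c[:,0],np.arange(.62,.73,.01))
for i in np.unique(b): print(round(.61+.01*i,3),(b==i).sum(),np.round(np.median(c[b==i,2]),4),np.round(c[b==i,2].max(),4))
cv2.imwrite('pics/z.png',cv2.resize(d['color'][195:260,250:420,::-1],None,fx=4.5,fy=4.5,interpolation=cv2.INTER_CUBIC))
```

```text
top 53.2 274 [0.6541 0.0773 0.1296] [0.6312 0.6771]
side 53.25 145 [0.6468 0.0777 0.1312] [0.6293 0.6718]
top 53.3 313 [0.6501 0.078  0.1316] [0.6285 0.6751]
side 53.35 131 [0.6533 0.0776 0.1285] [0.6338 0.6752]
top 53.4 198 [0.6624 0.0774 0.1281] [0.6441 0.6796]
side 53.45 105 [0.6674 0.076  0.1283] [0.6511 0.6845]
283 313 205 233
0.64 87 0.1117 0.1262
0.65 122 0.1235 0.1357
0.66 129 0.1276 0.1392
0.67 100 0.1328 0.1392
0.68 82 0.131 0.1378
0.69 72 0.1273 0.136
0.7 46 0.1154 0.1299
0.71 18 0.1036 0.1098
```

View pics/z.png

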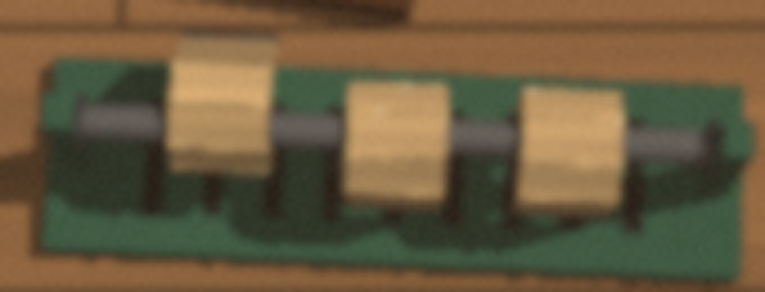

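The third bow (left one, top view) is swinging on the bar. I'll let it settle.

>>> jog_arm(moves=[[0,0,0,0],[0,0,0,0],[0,0,0,0],[0,0,0,0],[0,0,0,0],[0,0,0,0],[0,0,0,0],[0,0,0,0],[0,0,0,0],[0,0,0,0],[0,0,0,0],[0,0,0,0],[0,0,0,0],[0,0,0,0],[0,0,0,0],[0,0,0,0],[0,0,0,0],[0,0,0,0],[0,0,0,0],[0,0,0,0]])

```text
clock: 56.0
position: [0.2607, 0.5504, 0.2512]
ee_rot: [0.624, 3.079, 0.0]
force: [-0.2, -0.6, -0.3]
width: 0.433
gripper_force: 0.0
```

```bash
cat > sw.py <<'E'
from h import *
for k in range(8):
    q=shot('top')['W']; o=[]
    for lo,hi in ((-.14,-.1),(-.04,0),(.055,.1)):
        p=q[(q[...,1]>lo)&(q[...,1]<hi)&(q[...,0]>.6)&(q[...,0]<.73)&(q[...,2]>.1245)&(q[...,2]<.15)]; o+=[len(p),p[:,0].mean().round(4),p[:,2].max().round(3)]
    print(round(arm.observe()['clock'],2),o)
E
python3 sw.py
```

```text
56.05 [174, np.float64(0.6526), np.float64(0.135), 170, np.float64(0.6576), np.float64(0.135), 218, np.float64(0.6583), np.float64(0.136)]
56.1 [165, np.float64(0.6532), np.float64(0.137), 174, np.float64(0.6573), np.float64(0.135), 200, np.float64(0.6646), np.float64(0.138)]
56.15 [168, np.float64(0.6535), np.float64(0.138), 167, np.float64(0.6575), np.float64(0.135), 220, np.float64(0.6692), np.float64(0.137)]
56.2 [177, np.float64(0.6524), np.float64(0.134), 177, np.float64(0.6572), np.float64(0.135), 261, np.float64(0.6724), np.float64(0.138)]
56.25 [175, np.float64(0.6534), np.float64(0.135), 176, np.float64(0.6571), np.float64(0.134), 265, np.float64(0.6735), np.float64(0.14)]
56.3 [178, np.float64(0.6528), np.float64(0.134), 178, np.float64(0.6568), np.float64(0.137), 230, np.float64(0.6692), np.float64(0.14)]
56.35 [173, np.float64(0.6528), np.float64(0.135), 174, np.float64(0.6572), np.float64(0.136), 194, np.float64(0.6646), np.float64(0.137)]
56.4 [175, np.float64(0.6531), np.float64(0.135), 169, np.float64(0.6573), np.float64(0.134), 208, np.float64(0.6596), np.float64(0.138)]
```

>>> jog_arm(moves=[[0,0,0,0],[0,0,0,0],[0,0,0,0],[0,0,0,0],[0,0,0,0],[0,0,0,0],[0,0,0,0],[0,0,0,0],[0,0,0,0],[0,0,0,0],[0,0,0,0],[0,0,0,0],[0,0,0,0],[0,0,0,0],[0,0,0,0],[0,0,0,0],[0,0,0,0],[0,0,0,0],[0,0,0,0],[0,0,0,0]])

```text
clock: 58.9
position: [0.2606, 0.5504, 0.2512]
ee_rot: [-0.624, -3.079, 0.0]
force: [0.7, -0.6, -0.9]
width: 0.434
gripper_force: 0.0
```

>>> jog_arm(moves=[[0,0,0,0],[0,0,0,0],[0,0,0,0],[0,0,0,0],[0,0,0,0],[0,0,0,0],[0,0,0,0],[0,0,0,0],[0,0,0,0],[0,0,0,0],[0,0,0,0],[0,0,0,0],[0,0,0,0],[0,0,0,0],[0,0,0,0],[0,0,0,0],[0,0,0,0],[0,0,0,0],[0,0,0,0],[0,0,0,0]])

```text
clock: 61.4
position: [0.2607, 0.5504, 0.2512]
ee_rot: [0.624, 3.079, 0.0]
force: [0.4, -0.3, 0.5]
width: 0.435
gripper_force: 0.0
```

```bash
python3 sw.py | sed 's/np.float64//g'
```

```text
61.45 [174, (0.6525), (0.135), 171, (0.6571), (0.136), 193, (0.665), (0.135)]
61.5 [173, (0.6534), (0.134), 189, (0.6567), (0.135), 201, (0.6654), (0.135)]
61.55 [162, (0.6522), (0.136), 170, (0.6572), (0.135), 201, (0.666), (0.135)]
61.6 [164, (0.6531), (0.137), 190, (0.6564), (0.136), 211, (0.6647), (0.137)]
61.65 [168, (0.6538), (0.136), 179, (0.6569), (0.135), 203, (0.6643), (0.136)]
61.7 [167, (0.652), (0.136), 163, (0.6561), (0.135), 206, (0.6623), (0.138)]
61.75 [183, (0.6531), (0.136), 170, (0.6578), (0.135), 208, (0.6609), (0.137)]
61.8 [183, (0.6518), (0.136), 184, (0.6566), (0.138), 205, (0.6622), (0.136)]
```

The swing is dying out. I can't tell whether it started before the knob was turned, so once the bow is still I'll turn the knob off again to satisfy the loaded-with-air-off step, then back to the dot.

```bash
python3 -c "
from h import *
to(.4352,.3509,.14,83.1)"
```

```text
shift [-0.2384 -0.1159  0.1113] spin -0.2795 cur yaw 67.1 tilt 0.0
```

>>> jog_arm(moves=[[-0.035,-0.017,0,-0.04],[-0.075,-0.036,0,-0.09],[-0.115,-0.056,0,-0.14],[-0.155,-0.075,0.01,-0.19],[-0.195,-0.095,0.03,-0.24],[-0.225,-0.109,0.06,-0.28],[-0.2384,-0.1159,0.085,-0.28],[-0.2384,-0.1159,0.105,-0.28],[-0.2384,-0.1159,0.111,-0.28],[-0.2384,-0.1159,0.111,-0.28]], hand=0.06)

```text
clock: 63.05
position: [0.435, 0.3512, 0.1404]
ee_rot: [-0.187, -3.136, -0.0]
force: [-0.2, -0.0, 0.5]
width: 0.652
gripper_force: 0.0
```

```bash
python3 -c "
from h import *
to(.4352,.3509,.1011,83.1)"
```

```text
shift [-0.0003 -0.0003  0.0393] spin 0.0011 cur yaw 83.2 tilt 0.01
```

>>> jog_arm(moves=[[0,0,0.02,0],[0,0,0.033,0],[0,0,0.039,0],[0,0,0.039,0]])

```text
clock: 63.55
position: [0.435, 0.3509, 0.1012]
ee_rot: [-0.188, -3.136, 0.0]
force: [-0.5, -0.0, 0.2]
width: 0.653
gripper_force: 0.0
```

>>> jog_arm(moves=[[0,0,0,0],[0,0,0,0],[0,0,0,0],[0,0,0,0],[0,0,0,0],[0,0,0,0]], hand=0.0, newtons=35)

```text
clock: 64.3
position: [0.4351, 0.3508, 0.1013]
ee_rot: [-0.188, -3.136, 0.0]
force: [0.4, -0.4, 0.0]
width: 0.148
gripper_force: 35.0
```

>>> jog_arm(moves=[[0,0,0.003,0],[0,0,0.006,0],[0,0,0.0085,0],[0,0,0.0085,0],[0,0,0.0085,0]])

```text
clock: 64.92
position: [0.4352, 0.3509, 0.094]
ee_rot: [0.188, 3.135, 0.001]
force: [-5.0, -4.2, 19.5]
width: 0.149
gripper_force: 35.0
```

>>> jog_arm(moves=[[0,0,0,-0.14],[0,0,0,-0.28],[0,0,0,-0.42],[0,0,0,-0.56],[0,0,0,-0.66],[0,0,0,-0.7],[0,0,0,-0.7],[0,0,0,-0.7],[0,0,-0.003,-0.7],[0,0,-0.006,-0.7],[0,0,-0.0085,-0.7],[0,0,-0.0085,-0.7],[0,0,-0.0085,-0.7]])

```text
clock: 66.55
position: [0.4351, 0.3507, 0.101]
ee_rot: [0.898, -3.01, 0.0]
force: [-0.0, -0.4, 2.7]
width: 0.151
gripper_force: 35.0
```

```bash
python3 sw.py | sed 's/np.float64//g'
```

```text
66.6 [178, (0.653), (0.134), 189, (0.658), (0.136), 200, (0.6641), (0.137)]
66.65 [170, (0.6527), (0.136), 175, (0.6571), (0.134), 178, (0.6637), (0.137)]
66.7 [160, (0.6527), (0.136), 172, (0.6569), (0.137), 194, (0.6637), (0.136)]
66.75 [166, (0.654), (0.135), 184, (0.6566), (0.135), 183, (0.6638), (0.136)]
66.8 [173, (0.6534), (0.136), 170, (0.657), (0.134), 200, (0.6635), (0.136)]
66.85 [172, (0.6522), (0.136), 172, (0.6557), (0.135), 194, (0.6638), (0.134)]
66.9 [176, (0.6529), (0.137), 178, (0.6566), (0.135), 200, (0.6644), (0.135)]
66.95 [168, (0.6532), (0.135), 166, (0.6581), (0.136), 204, (0.6634), (0.135)]
```

All bows are still and the knob is up at the bar. I'll open the fingers, wait a moment, then go to the dot.

>>> jog_arm(moves=[[0,0,0,0],[0,0,0,0],[0,0,0,0],[0,0,0,0],[0,0,0,0],[0,0,0,0],[0,0,0,0],[0,0,0,0],[0,0,0,0],[0,0,0,0],[0,0,0,0],[0,0,0,0],[0,0,0,0],[0,0,0,0],[0,0,0,0],[0,0,0,0],[0,0,0,0],[0,0,0,0],[0,0,0,0],[0,0,0,0]], hand=0.04)

```text
clock: 69.45
position: [0.4351, 0.3509, 0.1012]
ee_rot: [-0.899, 3.01, 0.0]
force: [-0.1, -0.1, 0.3]
width: 0.437
gripper_force: 0.0
```

>>> jog_arm(moves=[[0,0,0,0],[0,0,0,0],[0,0,0,0],[0,0,0,0],[0,0,0,0],[0,0,0,0]], hand=0.0)

```text
clock: 70.2
position: [0.4352, 0.3508, 0.1012]
ee_rot: [-0.898, 3.01, -0.0]
force: [1.1, -0.9, 0.7]
width: 0.152
gripper_force: 35.0
```

>>> jog_arm(moves=[[0,0,0.003,0],[0,0,0.006,0],[0,0,0.0085,0],[0,0,0.0085,0],[0,0,0.0085,0]])

```text
clock: 70.82
position: [0.4353, 0.3508, 0.094]
ee_rot: [-0.898, 3.01, -0.0]
force: [-4.3, -5.6, 18.2]
width: 0.15
gripper_force: 35.0
```

>>> jog_arm(moves=[[0,0,0,0.14],[0,0,0,0.28],[0,0,0,0.42],[0,0,0,0.56],[0,0,0,0.66],[0,0,0,0.7],[0,0,0,0.7],[0,0,0,0.7],[0,0,-0.003,0.7],[0,0,-0.006,0.7],[0,0,-0.0085,0.7],[0,0,-0.0085,0.7],[0,0,-0.0085,0.7]])

```text
clock: 72.45
position: [0.4352, 0.3508, 0.1012]
ee_rot: [0.188, 3.136, -0.0]
force: [0.8, -1.5, 2.9]
width: 0.149
gripper_force: 35.0
```

>>> jog_arm(moves=[[0,0,0,0],[0,0,0,0],[0,0,0,0],[0,0,-0.02,0],[0,0,-0.05,0],[0,0,-0.1,0],[0,0,-0.14,0],[0.06,0.05,-0.14,0],[0.11,0.1,-0.14,0],[0.15,0.14,-0.14,0],[0.17,0.16,-0.14,0],[0.17,0.16,-0.14,0]], hand=0.04)

```text
clock: 73.95
position: [0.2811, 0.5333, 0.2408]
ee_rot: [-0.177, -3.134, -0.002]
force: [0.2, -0.1, 0.4]
width: 0.435
gripper_force: 0.0
```

```bash
python3 sw.py | sed 's/np.float64//g' | sed -n '1p;3p;5p;8p'
python3 - <<'E'
from h import *
d=shot('top');W=d['W']
print('knob',bowfit(W,(165,225,285,345),.096,.12))
t=W[270:370,410:510].reshape(-1,3); t=t[t[:,2]>.06]; print('tray bows',[np.round(x.mean(0),4) for x in (t[t[:,1]>-.347],t[t[:,1]<-.347])])
for n,w in [('tin',(180,228,195,238)),('offc',(285,348,172,203)),('brush',(435,495,190,255))]: print(n,bowfit(W,w,.012,.13))
E
```

```text
74.0 [174, (0.6526), (0.135), 177, (0.6568), (0.133), 192, (0.664), (0.138)]
74.1 [179, (0.6526), (0.135), 161, (0.6569), (0.135), 195, (0.6642), (0.135)]
74.2 [174, (0.6523), (0.135), 177, (0.6572), (0.136), 200, (0.6643), (0.136)]
74.35 [176, (0.6532), (0.135), 189, (0.6571), (0.136), 192, (0.6637), (0.135)]
knob (118, array([0.4335, 0.3515, 0.1082]), np.float64(0.1091), array([433.7, 353. ]), array([15.5, 43.4]), 80.7)
tray bows [array([ 0.4247, -0.3112,  0.0849]), array([ 0.4291, -0.3823,  0.0844])]
tin (777, array([0.6868, 0.3253, 0.0939]), np.float64(0.1077), array([692. , 330.8]), array([65.8, 68.2]), 51.2)
offc (892, array([0.7842, 0.0361, 0.0296]), np.float64(0.03), array([792.2,  35.2]), array([140.1,  61.6]), 79.8)
brush (667, array([ 0.6745, -0.3586,  0.0186]), np.float64(0.0186), array([ 676.3, -379.6]), array([ 72.1, 171.5]), 46.1)
```

Everything is at rest, the knob is at the dot, and the bystanders haven't moved.

```bash
python3 -c "
from cell import arm
print(arm.sign_off())"
```

```text
the job is handed in; nothing more can be done
None
```

The job is handed in: both dry bows stand in the tray, the three oiled bows hang still and spaced on the rail, and the knob is up at the single dot. The third bow was swinging after I set the dot, so once it was still I turned the air off and back to the dot. No verdict came back.

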